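Line up the sample bottles by height for titration

TASK

Line up the four brown sample bottles on the tray in order of height, ready for titration: one upright on the centre of each ring mark, the smallest next to the green button and the tallest next to the black one. Set each bottle down gently, never dropping it or knocking it over, let go of them all, and leave the beaker, the dropper bottle and the paper roll where they are.

Things in the scene. Friction and masses are not known exactly. Their poses are not given: they have to be found in the camera images.
- bottle_a: The smallest of four upright brown sample bottles with a white label band and a white screw cap: 72 mm tall in all, body 36 mm in diameter. Origin: centre of its underside, z up along the bottle. The cap (28 mm in diameter on every bottle) is its topmost 20 mm; below it the neck is 24 mm in diameter down to 32 mm below the top, where the sloping shoulder begins. Round, so its yaw does not matter. It stands on the bench at the start.
- bottle_b: The second smallest of four upright brown sample bottles with a white label band and a white screw cap: 88 mm tall in all, body 42 mm in diameter. Origin: centre of its underside, z up along the bottle. The cap (28 mm in diameter on every bottle) is its topmost 20 mm; below it the neck is 24 mm in diameter down to 32 mm below the top, where the sloping shoulder begins. Round, so its yaw does not matter. It stands on the bench at the start.
- bottle_c: The second tallest of four upright brown sample bottles with a white label band and a white screw cap: 104 mm tall in all, body 48 mm in diameter. Origin: centre of its underside, z up along the bottle. The cap (28 mm in diameter on every bottle) is its topmost 20 mm; below it the neck is 24 mm in diameter down to 32 mm below the top, where the sloping shoulder begins. Round, so its yaw does not matter. It stands on the bench at the start.
- bottle_d: The tallest of four upright brown sample bottles with a white label band and a white screw cap: 120 mm tall in all, body 54 mm in diameter. Origin: centre of its underside, z up along the bottle. The cap (28 mm in diameter on every bottle) is its topmost 20 mm; below it the neck is 24 mm in diameter down to 32 mm below the top, where the sloping shoulder begins. Round, so its yaw does not matter. It stands on the bench at the start.
- row: Fixed grey tray, 108 mm (its x) by 440 mm (its y, along the row), floor 8 mm thick, with a dark lip along its far (+x) edge that rises 16 mm above the bench. Origin: centre of its underside, on the bench. On its floor are four marks, white rings 66 mm across with a white centre dot, at x = 0 and y = -127.5, -42.5, +42.5 and +127.5 mm in its frame.
- green_tag: Fixed green button, 32 mm in diameter and 18 mm high, on the tray's floor at one end of the row of marks, 195 mm from the tray's centre (67.5 mm beyond the centre of the nearest mark): it may be at either end. Origin: centre of its underside. It shows the start of the row.
- black_tag: Fixed black button of the same size, at the other end of the row (195 mm from the tray's centre, on the other side). Origin: centre of its underside.
- beaker: Bystander: empty clear glass beaker, 66 mm across the rim, 70 mm tall, loose on the bench. Origin: centre of its underside.
- dropper: Bystander: small white dropper bottle with a blue pointed cap, 32 mm in diameter, 78 mm tall, loose on the bench. Origin: centre of its underside.
- paper_roll: Bystander: small upright white paper roll, 72 mm in diameter, 110 mm tall, loose on the bench. Origin: centre of its underside.

How it is judged:
At the end, for the whole second after the job is handed in: Bottles upright (0.1 rad), at rest and released on the tray floor, in order of height from the green button (smallest) to the black (tallest), each within 12 mm along and across the row of its mark; beaker, dropper bottle and paper roll within 20 mm of their starts (horizontal distance between bottle_a and green_tag between 0.0555 and 0.0795 m and x of bottle_a in the frame of row between -0.012 and 0.012 m and z of bottle_a in the frame of row between 0.005 and 0.011 m and angle between each of bottle_a, bottle_b, bottle_c, bottle_d's own z axis and vertical below 0.1 rad and linear speed of each of bottle_a, bottle_b, bottle_c, bottle_d below 0.02 m/s and angular speed of each of bottle_a, bottle_b, bottle_c, bottle_d below 0.15 rad/s and horizontal distance between bottle_b and green_tag between 0.1405 and 0.1645 m and x of bottle_b in the frame of row between -0.012 and 0.012 m and z of bottle_b in the frame of row between 0.005 and 0.011 m and horizontal distance between bottle_c and green_tag between 0.2255 and 0.2495 m and x of bottle_c in the frame of row between -0.012 and 0.012 m and z of bottle_c in the frame of row between 0.005 and 0.011 m and horizontal distance between bottle_d and green_tag between 0.3105 and 0.3345 m and x of bottle_d in the frame of row between -0.012 and 0.012 m and z of bottle_d in the frame of row between 0.005 and 0.011 m and distance of each of beaker, dropper, paper_roll from where it was at the start of the episode below 0.02 m); the robot touches nothing.
It fails at once if a sample bottle tipped over (beyond 40 degrees) (angle between any of bottle_a, bottle_b, bottle_c, bottle_d's own z axis and vertical above 0.7 rad).
It fails at once if a sample bottle dropped or knocked: moving faster than 0.6 m/s while the robot does not touch it ((linear speed of bottle_a above 0.6 m/s and contact force between bottle_a and the fingers below 0.05 N and contact force between bottle_a and the arm below 0.05 N) or (linear speed of bottle_b above 0.6 m/s and contact force between bottle_b and the fingers below 0.05 N and contact force between bottle_b and the arm below 0.05 N) or (linear speed of bottle_c above 0.6 m/s and contact force between bottle_c and the fingers below 0.05 N and contact force between bottle_c and the arm below 0.05 N) or (linear speed of bottle_d above 0.6 m/s and contact force between bottle_d and the fingers below 0.05 N and contact force between bottle_d and the arm below 0.05 N)).
It fails at once if the beaker, dropper bottle or paper roll pushed more than 20 mm or tipped over (distance of any of beaker, dropper, paper_roll from where it was at the start of the episode above 0.02 m or angle between any of beaker, dropper, paper_roll's own z axis and vertical above 0.5 rad).
It also fails if it takes over 102 s, if anything falls off the work surface, if the arm or the gripper's body presses on something with over 40 N, if the wrist force passes 120 N, or if a joint passes its speed limit or range.

ROBOT

A 6-joint arm with a two-finger parallel gripper is mounted at the origin on the work surface. World frame = base frame: x ahead of the robot, y to its left, z up, the work surface at z = 0. Lengths are in m, angles in rad, forces in N, time in s.
With the tool pointing down it reaches from about 0.25 to 0.775 m from the base axis. Payload 4 kg.
Tool frame: the origin (TCP) lies between the finger pads; the fingertips stand 19 mm ahead of it and the grasp point (between the pads) is the TCP (robot.tip_reach is the y of the fingertips in the tool frame, in m); y points along the fingers, x is the direction in which the jaws open and shut, and the axes are right-handed (so a half turn about y gives the same grasp; the last joint's range is limited). The gripper opens to 94 mm and grips with 3 to 60 N. Pads are 16 mm wide; open, the fingers measure 119 mm over their backs; the gripper's body (75 mm by 177 mm) begins 78 mm behind the grasp point.
Start: joints at [1.238, 0.087, 1.371, -0, 1.684, -0.103], TCP at [0.125, 0.536, 0.225] pointing down, gripper open.
Joint ranges: [-3.1, 3.1], [-0.76, 2.03], [0.27, 2.55], [-1.08, 4.22], [0.17, 2.65], [-2.57, 2.57]. Speed limits (rad/s): [2.79, 2.79, 3.14, 3.14, 3.14, 3.14].

INTERFACE

Orientations are given as [roll, pitch, yaw] about the fixed x, y, z axes, in that order (R = Rz(yaw) Ry(pitch) Rx(roll)).
In Python, from bench import robot, imaging, order gives the robot as it stands.
- The arm moves only by the tool send_rows, never from a script. Its argument "moves" is text: rows parted by semicolons, each of 5 numbers parted by spaces: the gripper's target within -1 to 1 (shut at 1, half-way at 0, fully open at -1), then the shift along the tool's x, y, z in m, then the turn about the tool's y in degrees. In form: fingers tx ty tz roll; .... A call has exactly 10 rows; each row shifts and turns the commanded pose from where the row before left it, along the tool's axes as they then stand; what a row does not reach is not made up. A row lasts 1/12 s, in which the tool goes at most 41.7 mm and 7.16 degrees, less where a joint would pass 70% of its speed; a pose out of reach is approached as far as the arm can. A call with a gripper value outside its range is refused whole. The fingers move at their own pace and stop on an object; the grip force is fixed at half the most. Time passes only in rows, so rows that do not move let the fingers close, or fill a call up. It gives the time, the measured TCP pose, the force and the opening at its end, in the units of the state.
- robot.get_obs(): the state, without advancing time (a new reading comes with each control period).
- imaging.snapshot(name): name is "side" or "top" or "wrist"; returns a dict with "image" (420x560x3 uint8, red, green, blue), "mtx" (3x3 intrinsics, pixels), "dist" ([k1, k2, p1, p2, k3] as OpenCV has them; the pictures are not rectified), "R" (3x3) and "t" (3): a world point X has camera coordinates R X + t. Camera axes: x right, y down, z forward; pixel columns grow to the right and rows downward; lengths in m; the calibration is good to about 2 mm. A picture is of the moment at which its call begins. There is no depth.
- order.close_job(): hands the job in, once; it reports no verdict.
Trained networks look in a picture, given as the dict that the camera call returned (one of the last four; its "shot" number tells which), for a name from the list of things; names that differ only in an ending like _2 or _b are one class to them, and where a whole thing is asked for, a point or a joint stands for the part that bears it (a point fixed in the world has none). Each returns a list of dicts, best first, with "conf" (0 to 1); they miss things now and then, are a little off and sometimes report something else, mostly with a low value. They report only what shows in the picture. A call takes as long as a camera call.
- imaging.recognise(picture, target): "centre" ([column, row] in pixels, amid what is visible of it).
- imaging.landmark_of(picture, target): "centre" ([column, row] in pixels: a listed point, or the origin of a listed thing).
The state is a dict: "time": time; "joint_positions": joint angles; "qvel": joint speeds; "joint_torque": joint torques, N m; "tool_pos": TCP position; "ee_rot": TCP orientation; "wrist_force": force on the tool from outside, world axes, zero at the start; "wrist_torque": the same for the moment, N m; "width": finger opening in m.
Only numpy, scipy, OpenCV 4.12 (cv2) and the standard library are available. Lean on these libraries where they do the work, as an engineer would, in place of code of your own. Each camera call takes 0.05 s, during which the arm holds its last target.

## Working session

There is one attempt and no reset: what is moved stays moved. The work goes in short steps, Python scripts to look and compute and a tool call to move; the robot and the scene stay as the last step left them, time stands still between calls to the robot, and variables do not carry over. Pictures are saved under pics/ and viewed, and the job is handed in when it is done.

Besides the shell and the picture viewer there is one more tool, called after ">>>" by a JSON object that holds its "name" and its "arguments", one argument or row to a line. send_rows: Moves the arm, as the interface text tells. Its arguments: {"type":"object","properties":{"moves":{"type":"string"}},"required":["moves"]}

```bash
ls; mkdir -p pics; python3 - <<'E'
from bench import robot, imaging, order
import cv2
print(robot.get_obs())
for n in ["side","top","wrist"]:
    s=imaging.snapshot(n); cv2.imwrite(f"pics/{n}0.png",s["image"][:,:,::-1])
    print(n,s["shot"],s["mtx"].tolist(),s["dist"],s["R"].tolist(),s["t"])
    for k in ["bottle_a","bottle_b","bottle_c","bottle_d","row","green_tag","black_tag","beaker","dropper","paper_roll"]:
        print(k,[( [round(float(c)) for c in d["centre"]],round(d["conf"],2)) for d in imaging.landmark_of(s,k)], [( [round(float(c)) for c in d["centre"]],round(d["conf"],2)) for d in imaging.recognise(s,k)])
E
```

```text
pics
{'time': 0.0, 'joint_positions': array([ 1.23790536e+00,  8.79202611e-02,  1.37221702e+00, -2.29692700e-05,
        1.68358802e+00, -1.03129250e-01]), 'qvel': array([ 1.43426444e-03,  2.31510165e-05,  5.44811690e-04, -4.09867680e-04,
       -1.29957266e-03, -5.53403640e-04]), 'joint_torque': array([ 1.13737558e-03, -3.40195835e+01, -3.02423537e+01,  7.18402234e-02,
        3.31817509e-02, -2.15054274e-04]), 'tool_pos': array([0.12512455, 0.53506835, 0.22334201]), 'ee_rot': array([-1.57059949,  0.00212367,  1.34103226]), 'wrist_force': array([-0.40618829,  0.4521566 , -0.15203697]), 'wrist_torque': array([ 0.00653811,  0.00313519, -0.03804905]), 'width': 0.09363830638693871}
side 1 [[440.8760538868581, 0.0, 279.6236952592622], [0.0, 440.8760538868581, 206.2133086011277], [0.0, 0.0, 1.0]] [-0.02658486  0.          0.          0.          0.        ] [[0.8367504888820274, -0.5473919328368825, 0.014515206536245207], [-0.2947484170857791, -0.47257967041939725, -0.8305370706547188], [0.46148888391933723, 0.6906739657547515, -0.5567741759883343]] [-0.47387693  0.1689366   0.9674377 ]
b
[... 2341 characters left out ...]
[409, 178], 0.6)] [([416, 174], 0.91)]
wrist 3 [[328.0928863178388, 0.0, 278.7894328506851], [0.0, 328.0928863178388, 211.14289015401351], [0.0, 0.0, 1.0]] [-0.0782311  0.         0.         0.         0.       ] [[0.2276980098137691, 0.9737317016611162, -0.0004353240133926854], [0.933695977681163, -0.21820911143852198, 0.2838954119869308], [0.27634297094166727, -0.06504888058497692, -0.9588551535794003]] [-0.54963972 -0.03094142  0.39246931]
bottle_a [([202, 388], 0.69)] []
bottle_b [([202, 388], 0.69)] []
bottle_c [([202, 388], 0.69)] []
bottle_d [([202, 388], 0.69)] []
row [] []
green_tag [] []
black_tag [] []
beaker [([202, 387], 0.87)] [([195, 400], 0.72)]
dropper [] []
paper_roll [] []
```

View pics/side0.png

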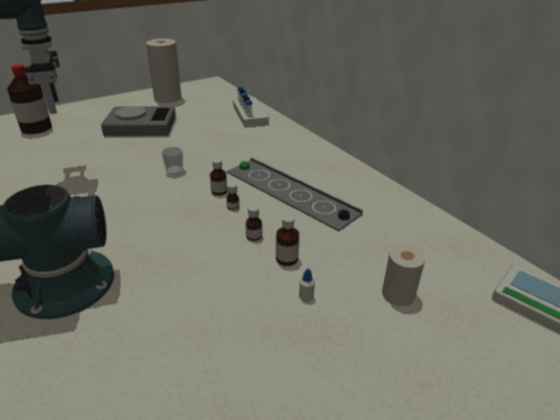

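View pics/top0.png

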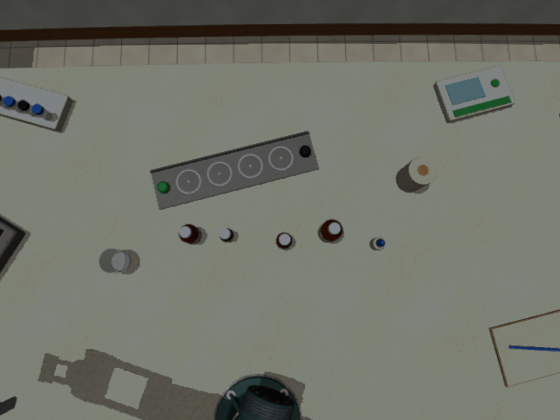

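View pics/wrist0.png

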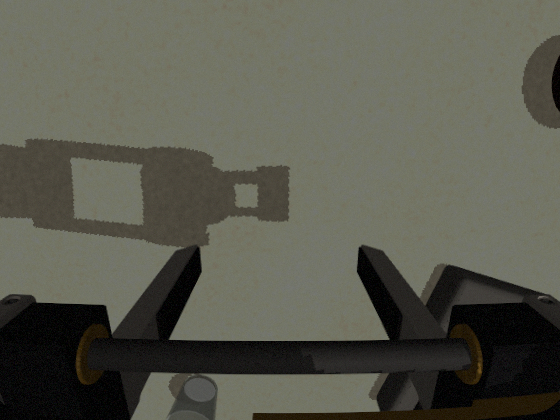

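The side and top pictures show the four bottles in front of the tray. In the top view, left to right, they are c (190,233), a (225,234), b (284,240) and d (332,230). Green is at the left end (163,187) and black at the right (305,152). The beaker (121,262), dropper (378,243) and roll (420,172) are outside the row. Next I'll zoom in to measure.

```bash
python3 - <<'E'
import cv2
t=cv2.imread("pics/top0.png"); s=cv2.imread("pics/side0.png")
cv2.imwrite("pics/topz.png",cv2.resize(t[120:270,140:340],None,fx=4,fy=4,interpolation=cv2.INTER_CUBIC))
cv2.imwrite("pics/sidez.png",cv2.resize(s[150:270,200:360],None,fx=5,fy=5,interpolation=cv2.INTER_CUBIC))
E
```

```text
(no output)
```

View pics/topz.png

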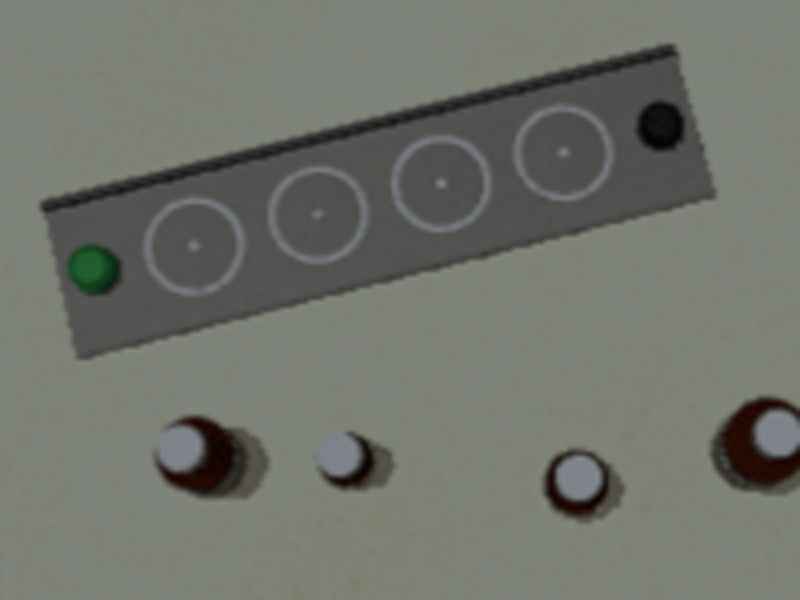

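View pics/sidez.png

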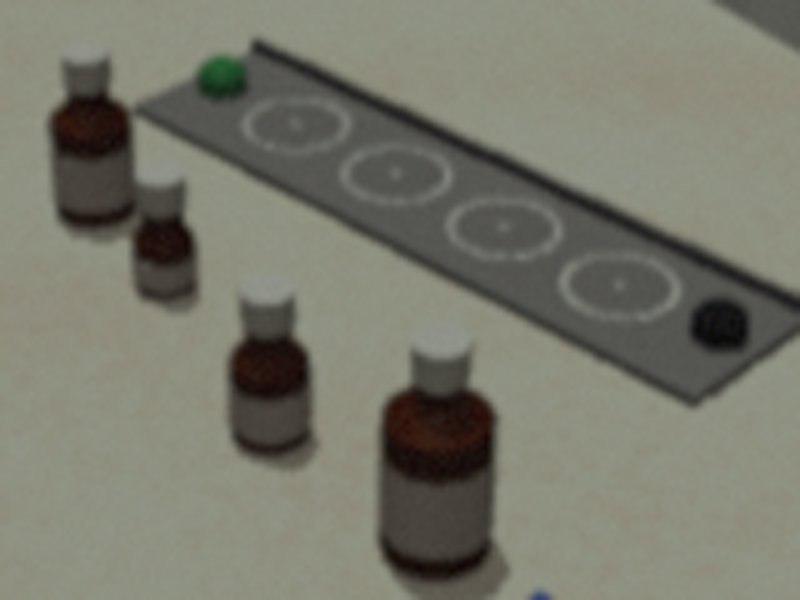

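```bash
cat > h.py <<'E'
import numpy as np, cv2
def ray(s,uv):
    p=cv2.undistortPoints(np.array([[uv]],float),s["mtx"],np.array(s["dist"]))[0,0]
    R=np.array(s["R"]);t=np.array(s["t"]); d=R.T@np.array([p[0],p[1],1]); return -R.T@t, d/np.linalg.norm(d)
def onz(s,uv,z):
    c,d=ray(s,uv); return c+d*(z-c[2])/d[2]
def tri(*l):
    A=np.zeros((3,3));b=np.zeros(3)
    for s,uv in l:
        c,d=ray(s,uv);P=np.eye(3)-np.outer(d,d);A+=P;b+=P@c
    X=np.linalg.solve(A,b); return X,[round(1000*np.linalg.norm((np.eye(3)-np.outer(d,d))@(X-c)),1) for c,d in (ray(*q) for q in l)]
def proj(s,X):
    return cv2.projectPoints(np.array([X],float),cv2.Rodrigues(np.array(s["R"]))[0],np.array(s["t"],float),s["mtx"],np.array(s["dist"]))[0][0,0]
E
python3 - <<'E'
from h import *
from bench import imaging
T=imaging.snapshot("top");S=imaging.snapshot("side")
tz=lambda u,v:((u+.5)/4-.5+140,(v+.5)/4-.5+120)
sz=lambda u,v:((u+.5)/5-.5+200,(v+.5)/5-.5+150)
H=dict(a=.072,b=.088,c=.104,d=.12)
for n,t,s in [("c",(181,449),(87,54)),("a",(341,456),(161,177)),("b",(579,478),(268,289)),("d",(780,434),(440,341))]:
    print(n,tri((T,tz(*t)),(S,sz(*s))),onz(T,tz(*t),H[n])[:2],onz(S,sz(*s),H[n])[:2])
for t,s in [((194,245),(295,125)),((318,213.5),(396,174)),((441,183),(504,227)),((563,152),(619,285))]:
    print(tri((T,tz(*t)),(S,sz(*s))),onz(T,tz(*t),.008)[:2],onz(S,sz(*s),.008)[:2])
for n,uv,z in [("beaker",(122,261),.07),("dropper",(380,243),.078),("roll",(422,170),.11),("green",tz(94,267),.026),("black",tz(661,125),.026)]: print(n,onz(T,uv,z))
E
```

```text
c (array([0.46022342, 0.16234177, 0.10230738]), [np.float64(0.6), np.float64(0.6)]) [0.45952161 0.16223942] [0.45942698 0.15916922]
a (array([0.45671706, 0.07053569, 0.0699934 ]), [np.float64(0.4), np.float64(0.4)]) [0.45617288 0.07048741] [0.45560082 0.06739308]
b (array([ 0.43860019, -0.07522879,  0.0870431 ]), [np.float64(0.3), np.float64(0.3)]) [ 0.43822936 -0.0750458 ] [ 0.43821727 -0.07657736]
d (array([ 0.45905332, -0.19336246,  0.1195527 ]), [np.float64(0.1), np.float64(0.1)]) [ 0.45910028 -0.1933428 ] [ 0.45858877 -0.19384985]
(array([0.60439969, 0.17564812, 0.00687846]), [np.float64(0.9), np.float64(0.9)]) [0.60493576 0.17505335] [0.60255657 0.17420867]
(array([0.62448212, 0.09268196, 0.0075153 ]), [np.float64(0.5), np.float64(0.5)]) [0.6248182  0.09239809] [0.62353238 0.0921388 ]
(array([0.64412312, 0.00986896, 0.00802484]), [np.float64(0.1), np.float64(0.1)]) [0.64421562 0.00982482] [0.6440476  0.00992274]
(array([ 0.66387278, -0.0725821 ,  0.00791273]), [np.float64(0.4), np.float64(0.4)]) [ 0.66418458 -0.07276823] [ 0.66338721 -0.07260041]
beaker [0.39472923 0.32184811 0.07      ]
dropper [ 0.42393017 -0.31034624  0.078     ]
roll [ 0.59848976 -0.41775639  0.11      ]
green [0.58757311 0.23671834 0.026     ]
black [ 0.67660511 -0.13808829  0.026     ]
```

Triangulated cap heights (102, 70, 87, 120 mm) and mark heights (7–8 mm) agree with the text. I'll turn the jaws across the row first.

>>> {"name": "send_rows", "arguments": {
  "moves": "-1 0 0 0 6.34;-1 0 0 0 6.34;-1 0 0 0 6.34;-1 0 0 0 6.34;-1 0 0 0 6.34;-1 0 0 0 6.34;-1 0 0 0 6.34;-1 0 0 0 6.34;-1 0 0 0 6.34;-1 0 0 0 6.34"
}}

```text
time: 4.08
tool_pos: [0.1253, 0.5356, 0.2245]
ee_rot: [-1.571, -0.0, 0.229]
wrist_force: [0.0, -1.2, 0.3]
width: 0.0941
```

```bash
cat > go.py <<'E'
import sys,numpy as np
from bench import robot
P=dict(a=(.4564,.0700),b=(.4384,-.0757),c=(.4597,.1612),d=(.4590,-.1935),M1=(.6045,.1753),M2=(.6245,.0925),M3=(.6441,.0098),M4=(.6638,-.0727))
def go(x,y,z):
    o=robot.get_obs();p=o["tool_pos"];r=o["ee_rot"];yaw=r[2]
    d=np.array([x,y,z])-p
    print("t",round(o["time"],2),"pos",p.round(4),"rot",r.round(3),"w",round(o["width"],4),"F",o["wrist_force"].round(1))
    print("tx ty tz mm",np.round(1000*np.array([d[0]*np.cos(yaw)+d[1]*np.sin(yaw),-d[2],-d[0]*np.sin(yaw)+d[1]*np.cos(yaw)]),1))
if __name__=="__main__":
    n,z=sys.argv[1:3]; go(*P[n],float(z))
E
python3 go.py c 0.2
```

```text
t 4.08 pos [0.1253 0.5356 0.2245] rot [-1.571 -0.     0.229] w 0.0941 F [ 0.  -1.2  0.3]
tx ty tz mm [ 240.7   24.5 -440.5]
```

>>> {"name": "send_rows", "arguments": {
  "moves": "-1 0.014 0.001 -0.028 0;-1 0.014 0.001 -0.028 0;-1 0.014 0.001 -0.028 0;-1 0.014 0.001 -0.028 0;-1 0.014 0.001 -0.028 0;-1 0.014 0.001 -0.028 0;-1 0.014 0.001 -0.028 0;-1 0.014 0.001 -0.028 0;-1 0.014 0.001 -0.028 0;-1 0.014 0.001 -0.028 0"
}}

```text
time: 4.92
tool_pos: [0.3272, 0.2945, 0.2147]
ee_rot: [-1.57, -0.001, 0.235]
wrist_force: [-0.4, 1.4, 0.7]
width: 0.0942
```

>>> {"name": "send_rows", "arguments": {
  "moves": "-1 0.014 0.001 -0.026 0;-1 0.014 0.001 -0.026 0;-1 0.014 0.001 -0.026 0;-1 0.014 0.001 -0.026 0;-1 0.014 0.001 -0.020 0;-1 0.012 0.001 -0.016 0;-1 0.010 0.001 -0.010 0;-1 0.008 0 -0.007 0;-1 0 0 0 0;-1 0 0 0 0"
}}

```text
time: 5.75
tool_pos: [0.4601, 0.1667, 0.2074]
ee_rot: [-1.57, 0.001, 0.234]
wrist_force: [0.2, 0.2, 1.2]
width: 0.0942
```

```bash
python3 go.py c 0.095; python3 - <<'E'
from bench import imaging
import cv2
s=imaging.snapshot("wrist");cv2.imwrite("pics/w1.png",s["image"][:,:,::-1])
E
```

```text
t 5.75 pos [0.4601 0.1667 0.2074] rot [-1.57e+00  1.00e-03  2.34e-01] w 0.0942 F [0.2 0.2 1.2]
tx ty tz mm [ -1.7 112.4  -5.2]
```

View pics/w1.png

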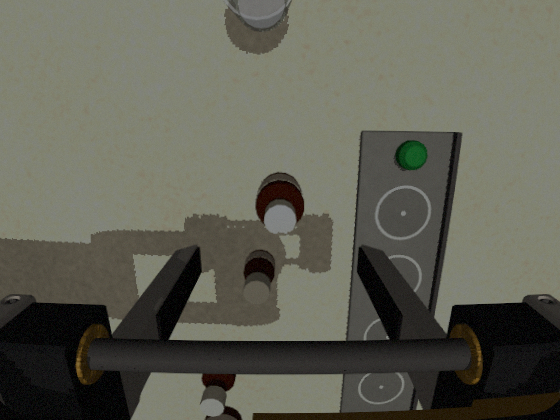

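The wrist view shows c's cap at (280,218), a's cap at (257,290), and the first two mark dots at (404,213) and (402,273). I'll check these against the first measurements.

```bash
python3 - <<'E'
from h import *
from bench import imaging
s=imaging.snapshot("wrist")
for n,uv,z in [("c",(280,218),.104),("a",(257,290),.072),("M1",(404,213),.008),("M2",(402,273),.008)]: print(n,onz(s,uv,z))
E
```

```text
c [0.46212457 0.16551328 0.104     ]
a [0.45986722 0.07537772 0.072     ]
M1 [0.60795571 0.17520779 0.008     ]
M2 [0.63212649 0.10174498 0.008     ]
```

>>> {"name": "send_rows", "arguments": {
  "moves": "-1 -0.001 0.010 -0.0025 0;-1 -0.001 0.012 -0.0025 0;-1 0 0.015 0 0;-1 0 0.015 0 0;-1 0 0.015 0 0;-1 0 0.013 0 0;-1 0 0.010 0 0;-1 0 0.008 0 0;-1 0 0 0 0;-1 0 0 0 0"
}}

```text
time: 6.68
tool_pos: [0.4591, 0.161, 0.109]
ee_rot: [-1.571, 0.001, 0.235]
wrist_force: [0.6, -0.6, -0.4]
width: 0.0939
```

```bash
python3 go.py c 0.095
```

```text
t 6.68 pos [0.4591 0.161  0.109 ] rot [-1.571e+00  1.000e-03  2.350e-01] w 0.0939 F [ 0.6 -0.6 -0.4]
tx ty tz mm [ 0.7 14.   0.1]
```

```bash
python3 - <<'E'
from h import *
from bench import imaging
for n in ("wrist","top"):
    s=imaging.snapshot(n);im=s["image"][:,:,::-1].copy()
    print(n,proj(s,(.4597,.1612,.104)),[ (d["centre"],d["conf"]) for d in imaging.landmark_of(s,"bottle_c")])
    if n=="top": im=cv2.resize(im[120:270,140:340],None,fx=4,fy=4,interpolation=cv2.INTER_CUBIC)
    cv2.imwrite(f"pics/{n}2.png",im)
E
```

```text
wrist [278.29873753 268.27846627] [([280.6, 210.8], 0.92), ([256.5, 300.3], 0.74)]
top [185.31245558 231.79112945] [([326.7, 232.4], 0.73), ([226.3, 237.0], 0.71), ([191.8, 237.1], 0.7), ([278.1, 239.2], 0.58)]
```

View pics/wrist2.png

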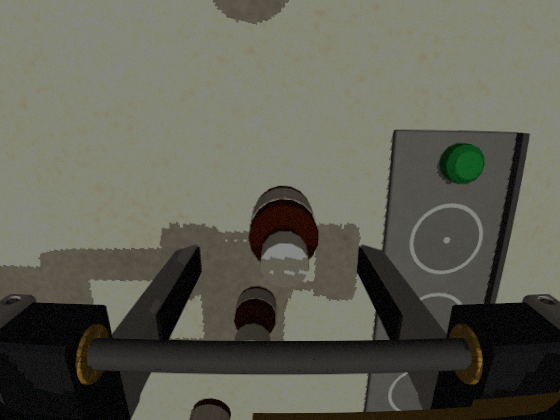

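View pics/top2.png

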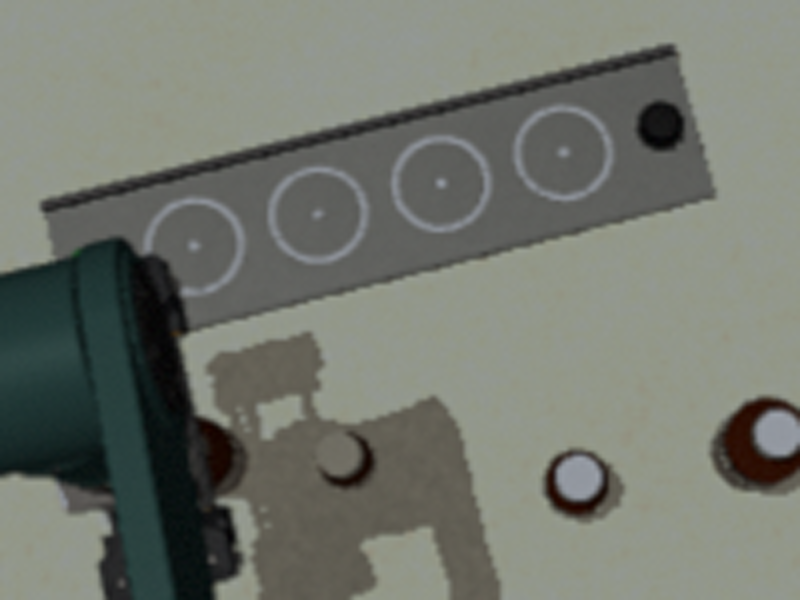

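```bash
python3 - <<'E'
from h import *
from bench import imaging,robot
s=imaging.snapshot("wrist");o=robot.get_obs();p=o["tool_pos"]
print(onz(s,(285,260),.104),onz(s,(446.5,240),.008),onz(s,(463,163),.026))
print("tcp px",proj(s,p),proj(s,p-[0,0,.019]), -s["R"].T@s["t"]-p)
im=s["image"][:,:,::-1];cv2.imwrite("pics/w2z.png",cv2.resize(im[170:310,230:340],None,fx=4,fy=4,interpolation=cv2.INTER_CUBIC))
E
```

```text
[0.46338098 0.16646221 0.104     ] [0.60978755 0.17404055 0.008     ] [0.58753506 0.24102813 0.026     ]
tcp px [276.93628134 272.53454788] [277.03821446 257.82812489] [-0.01847253  0.08012399  0.16045455]
```

View pics/w2z.png

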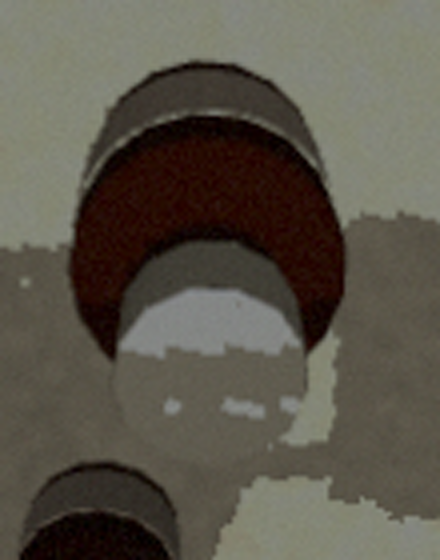

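>>> {"name": "send_rows", "arguments": {
  "moves": "-1 0.001 0.004 0.0015 0;-1 0 0.005 0 0;-1 0 0.005 0 0;-1 0 0 0 0;-1 0 0 0 0;0.2 0 0 0 0;0.6 0 0 0 0;1 0 0 0 0;1 0 0 0 0;1 0 0 0 0"
}}

```text
time: 7.77
tool_pos: [0.4602, 0.1627, 0.0956]
ee_rot: [-1.571, -0.0, 0.234]
wrist_force: [0.7, 0.1, -0.1]
width: 0.064
```

>>> {"name": "send_rows", "arguments": {
  "moves": "1 0 0 0 0;1 0 0 0 0;1 0 0 0 0;1 0 0 0 0;1 0 0 0 0;1 0 -0.005 0 0;1 0 -0.010 0 0;1 0 -0.010 0 0;1 0 -0.010 0 0;1 0 0 0 0"
}}

```text
time: 8.6
tool_pos: [0.4619, 0.1631, 0.134]
ee_rot: [-1.571, -0.006, 0.235]
wrist_force: [0.4, -0.5, -0.3]
width: 0.0273
```

```bash
python3 go.py M3 0.15; python3 - <<'E'
from h import *
from bench import imaging
for n in ("wrist","side"):
    s=imaging.snapshot(n);im=s["image"][:,:,::-1].copy()
    if n=="side": im=cv2.resize(im[60:270,160:360],None,fx=2.8,fy=2.8,interpolation=cv2.INTER_CUBIC)
    cv2.imwrite(f"pics/{n}3.png",im)
E
```

```text
t 8.6 pos [0.4619 0.1631 0.134 ] rot [-1.571 -0.006  0.235] w 0.0273 F [ 0.4 -0.5 -0.3]
tx ty tz mm [ 141.6  -16.  -191.4]
```

View pics/wrist3.png

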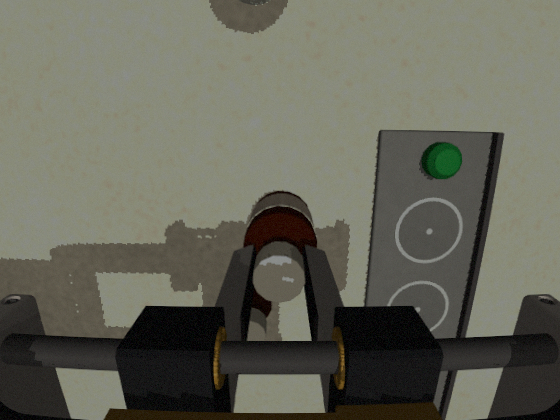

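View pics/side3.png

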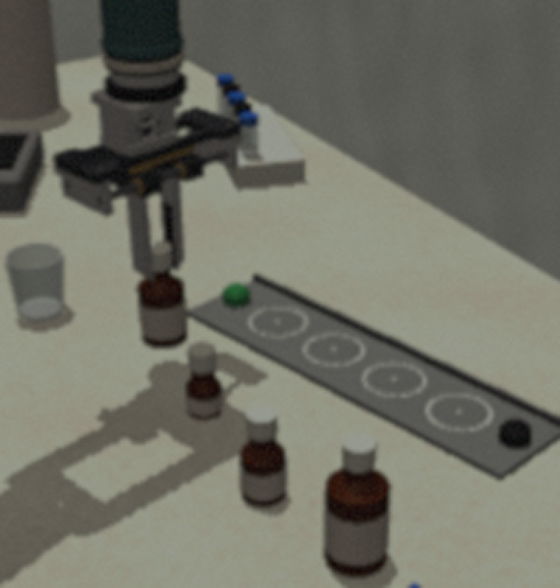

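c is held: the opening is 27 mm and the side view shows it lifted. Carrying it to mark 3.

>>> {"name": "send_rows", "arguments": {
  "moves": "1 0.003 -0.001 -0.004 0;1 0.006 -0.001 -0.008 0;1 0.010 0 -0.013 0;1 0.013 0 -0.018 0;1 0.015 0 -0.020 0;1 0.015 0 -0.020 0;1 0.015 0 -0.020 0;1 0.015 0 -0.020 0;1 0.014 0 -0.019 0;1 0.012 0 -0.016 0"
}}

```text
time: 9.53
tool_pos: [0.6129, 0.0341, 0.1314]
ee_rot: [-1.571, 0.001, 0.233]
wrist_force: [0.4, 0.2, -2.0]
width: 0.0278
```

>>> {"name": "send_rows", "arguments": {
  "moves": "1 0.010 0 -0.014 0;1 0.007 0 -0.010 0;1 0.004 0 -0.006 0;1 0.002 0 -0.003 0;1 0 0 0 0;1 0 0 0 0;1 0 0 0 0;1 0 0 0 0;1 0 0 0 0;1 0 0 0 0"
}}

```text
time: 10.37
tool_pos: [0.6414, 0.0101, 0.1327]
ee_rot: [-1.571, -0.0, 0.235]
wrist_force: [0.2, 0.2, -0.8]
width: 0.0273
```

```bash
python3 go.py M3 0.104; python3 - <<'E'
from h import *
from bench import imaging
for n in ("wrist","side"):
    s=imaging.snapshot(n);im=s["image"][:,:,::-1].copy()
    if n=="side": im=cv2.resize(im[60:270,160:360],None,fx=2.8,fy=2.8,interpolation=cv2.INTER_CUBIC)
    cv2.imwrite(f"pics/{n}4.png",im)
E
```

```text
t 10.37 pos [0.6414 0.0101 0.1327] rot [-1.571 -0.     0.235] w 0.0273 F [ 0.2  0.2 -0.8]
tx ty tz mm [ 2.6 28.7 -0.9]
```

View pics/wrist4.png

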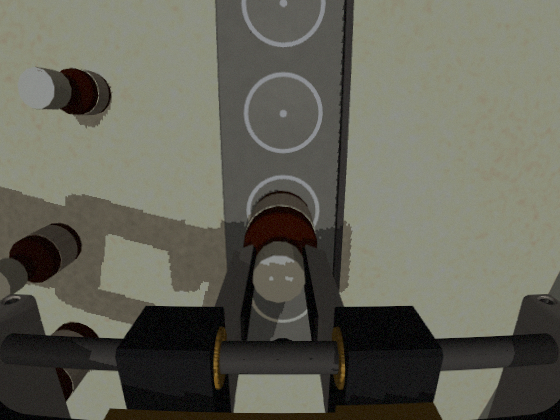

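View pics/side4.png

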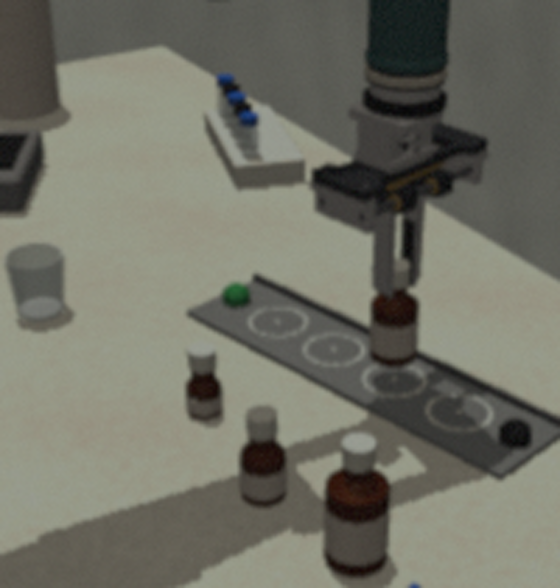

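The wrist view shows c over the third ring, upright, with its axis on the dot line (column about 281). Lowering.

>>> {"name": "send_rows", "arguments": {
  "moves": "1 0.001 0.003 0 0;1 0.0015 0.005 -0.001 0;1 0 0.006 0 0;1 0 0.006 0 0;1 0 0.004 0 0;1 0 0.002 0 0;1 0 0.001 0 0;1 0 0.001 0 0;1 0 0 0 0;1 0 0 0 0"
}}

```text
time: 11.3
tool_pos: [0.6445, 0.0092, 0.1048]
ee_rot: [-1.571, -0.001, 0.234]
wrist_force: [-0.4, -0.6, -2.1]
width: 0.0275
```

```bash
python3 go.py M3 0.104
```

```text
t 11.3 pos [0.6445 0.0092 0.1048] rot [-1.571e+00 -1.000e-03  2.340e-01] w 0.0275 F [-0.4 -0.6 -2.1]
tx ty tz mm [-0.2  0.8  0.6]
```

>>> {"name": "send_rows", "arguments": {
  "moves": "1 0 0.0005 0 0;1 0 0.0005 0 0;1 0 0 0 0;0.7 0 0 0 0;0.5 0 0 0 0;0.3 0 0 0 0;0.1 0 0 0 0;-0.1 0 0 0 0;-0.1 0 0 0 0;-0.1 0 0 0 0"
}}

```text
time: 12.13
tool_pos: [0.6442, 0.0093, 0.1032]
ee_rot: [-1.571, 0.0, 0.235]
wrist_force: [-1.0, 0.7, -0.6]
width: 0.0513
```

```bash
python3 go.py M3 0.2; python3 - <<'E'
from h import *
from bench import imaging
s=imaging.snapshot("side");im=s["image"][:,:,::-1].copy()
cv2.imwrite("pics/side5.png",cv2.resize(im[100:270,200:360],None,fx=3.5,fy=3.5,interpolation=cv2.INTER_CUBIC))
E
```

```text
t 12.13 pos [0.6442 0.0093 0.1032] rot [-1.571  0.     0.235] w 0.0513 F [-1.   0.7 -0.6]
tx ty tz mm [  0.1 -96.8   0.5]
```

View pics/side5.png

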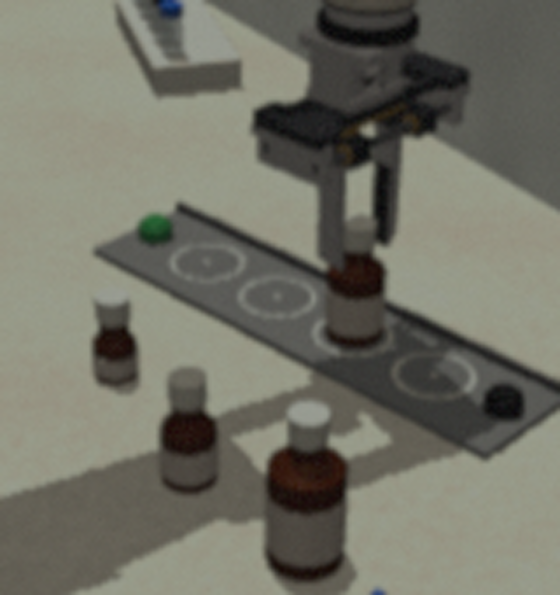

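c stands in ring 3 and is released. I'll lift off and go to d.

>>> {"name": "send_rows", "arguments": {
  "moves": "-0.1 0 -0.005 0 0;-0.1 0 -0.010 0 0;-0.1 0 -0.015 0 0;-0.1 0 -0.020 0 0;-0.3 0 -0.020 0 0;-0.5 0 -0.015 0 0;-0.7 0 -0.010 0 0;-0.7 -0.007 0 -0.005 0;-0.7 -0.015 0 -0.010 0;-0.7 -0.022 0 -0.015 0"
}}

```text
time: 13.02
tool_pos: [0.608, -0.0297, 0.1974]
ee_rot: [-1.57, 0.001, 0.237]
wrist_force: [0.1, -0.4, 0.0]
width: 0.0798
```

>>> {"name": "send_rows", "arguments": {
  "moves": "-0.7 -0.028 0 -0.018 0;-0.7 -0.028 0 -0.018 0;-0.7 -0.028 0 -0.019 0;-0.7 -0.028 0 -0.019 0;-0.7 -0.025 0 -0.018 0;-0.7 -0.020 0 -0.014 0;-0.7 -0.014 0 -0.010 0;-0.7 -0.008 0 -0.006 0;-0.7 -0.004 0 -0.002 0;-0.7 0 0 0 0"
}}

```text
time: 13.85
tool_pos: [0.4586, -0.1936, 0.198]
ee_rot: [-1.57, 0.0, 0.233]
wrist_force: [1.0, 0.9, -0.2]
width: 0.08
```

```bash
python3 go.py d 0.111; python3 - <<'E'
from h import *
from bench import imaging
s=imaging.snapshot("wrist");im=s["image"][:,:,::-1].copy()
print(proj(s,(.459,-.1935,.12)))
cv2.imwrite("pics/w6.png",im)
E
```

```text
t 13.85 pos [ 0.4586 -0.1936  0.198 ] rot [-1.57   0.     0.233] w 0.08 F [ 1.   0.9 -0.2]
tx ty tz mm [ 0.4 87.  -0. ]
[278.18123805 225.70015642]
```

View pics/w6.png

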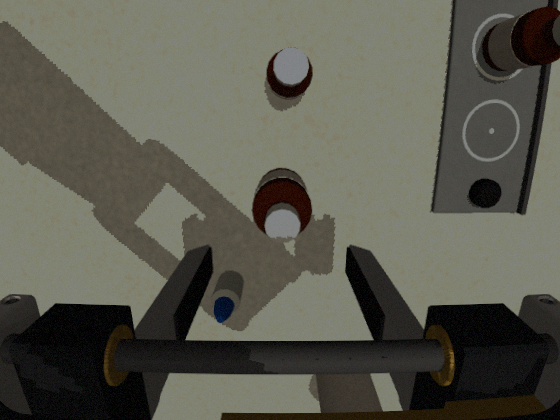

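d's cap is at (282,222), with the same small offset as c had. Descending and gripping.

>>> {"name": "send_rows", "arguments": {
  "moves": "-0.7 0.001 0.006 0.001 0;-0.7 0 0.012 0 0;-0.7 0 0.014 0 0;-0.7 0 0.014 0 0;-0.7 0 0.014 0 0;-0.7 0 0.012 0 0;-0.7 0 0.008 0 0;-0.7 0 0.005 0 0;-0.7 0 0.002 0 0;-0.5 0 0 0 0"
}}

```text
time: 14.73
tool_pos: [0.46, -0.1919, 0.1111]
ee_rot: [-1.57, 0.0, 0.235]
wrist_force: [-0.2, -0.3, 0.0]
width: 0.076
```

>>> {"name": "send_rows", "arguments": {
  "moves": "-0.2 0 0 0 0;0.2 0 0 0 0;0.6 0 0 0 0;1 0 0 0 0;1 0 0 0 0;1 0 0 0 0;1 0 0 0 0;1 0 0 0 0;1 0 0 0 0;1 0 0 0 0"
}}

```text
time: 15.57
tool_pos: [0.4602, -0.1921, 0.1115]
ee_rot: [-1.571, -0.0, 0.234]
wrist_force: [0.3, -0.0, 0.5]
width: 0.0273
```

>>> {"name": "send_rows", "arguments": {
  "moves": "1 0 0 0 0;1 0 -0.005 0 0;1 0 -0.008 0 0;1 0 -0.010 0 0;1 0 -0.008 0 0;1 0 -0.004 0 0;1 0 0 0 0;1 0 0 0 0;1 0 0 0 0;1 0 0 0 0"
}}

```text
time: 16.4
tool_pos: [0.4596, -0.1919, 0.1458]
ee_rot: [-1.57, 0.001, 0.234]
wrist_force: [-0.0, -0.1, -2.6]
width: 0.0272
```

```bash
python3 go.py M4 0.15; python3 - <<'E'
from h import *
from bench import imaging
s=imaging.snapshot("wrist");im=s["image"][:,:,::-1].copy()
cv2.imwrite("pics/w7.png",im)
E
```

```text
t 16.4 pos [ 0.4596 -0.1919  0.1458] rot [-1.57e+00  1.00e-03  2.34e-01] w 0.0272 F [-0.  -0.1 -2.6]
tx ty tz mm [226.3  -4.2  68.5]
```

View pics/w7.png

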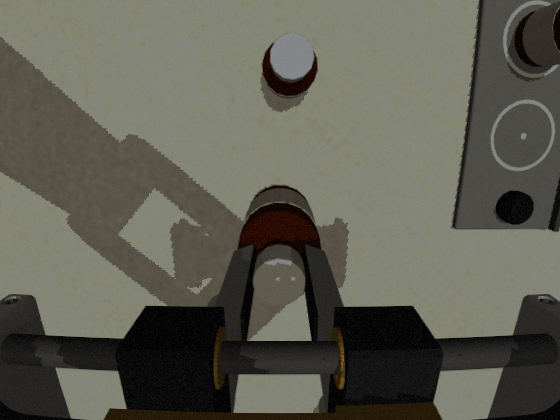

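>>> {"name": "send_rows", "arguments": {
  "moves": "1 0.004 0 0.001 0;1 0.008 0 0.0025 0;1 0.012 0 0.0035 0;1 0.016 0 0.005 0;1 0.018 0 0.0055 0;1 0.018 0 0.0055 0;1 0.018 0 0.0055 0;1 0.018 0 0.0055 0;1 0.018 0 0.0055 0;1 0.018 0 0.0055 0"
}}

```text
time: 17.28
tool_pos: [0.5952, -0.1123, 0.146]
ee_rot: [-1.57, -0.0, 0.235]
wrist_force: [0.2, -0.1, -1.8]
width: 0.0272
```

>>> {"name": "send_rows", "arguments": {
  "moves": "1 0.018 0 0.0055 0;1 0.016 0 0.005 0;1 0.014 0 0.004 0;1 0.012 0 0.0035 0;1 0.009 0 0.003 0;1 0.006 0 0.0015 0;1 0.003 0 0.001 0;1 0 0 0 0;1 0 0 0 0;1 0 0 0 0"
}}

```text
time: 18.12
tool_pos: [0.6635, -0.0734, 0.1466]
ee_rot: [-1.571, 0.0, 0.234]
wrist_force: [0.3, -0.4, -3.0]
width: 0.0269
```

```bash
python3 go.py M4 0.1195; python3 - <<'E'
from h import *
from bench import imaging
s=imaging.snapshot("wrist");im=s["image"][:,:,::-1].copy()
cv2.imwrite("pics/w8.png",im)
E
```

```text
t 18.12 pos [ 0.6635 -0.0734  0.1466] rot [-1.571  0.     0.234] w 0.0269 F [ 0.3 -0.4 -3. ]
tx ty tz mm [ 0.4 27.1  0.6]
```

View pics/w8.png

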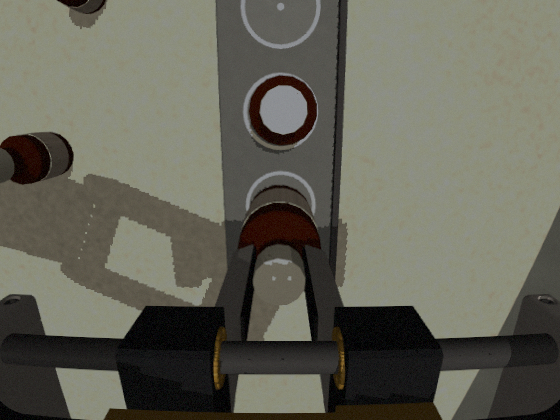

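d hangs over ring 4, and c looks well centred in ring 3 at (282,110). Lowering d.

>>> {"name": "send_rows", "arguments": {
  "moves": "1 0 0.003 0.0005 0;1 0 0.005 0 0;1 0 0.006 0 0;1 0 0.006 0 0;1 0 0.003 0 0;1 0 0.0015 0 0;1 0 0.001 0 0;1 0 0.0005 0 0;1 0 0.0005 0 0;1 0 0 0 0"
}}

```text
time: 19.0
tool_pos: [0.664, -0.0725, 0.1202]
ee_rot: [-1.571, -0.001, 0.234]
wrist_force: [-0.6, 0.5, -1.9]
width: 0.0273
```

```bash
python3 go.py M4 0.1195
```

```text
t 19.0 pos [ 0.664  -0.0725  0.1202] rot [-1.571e+00 -1.000e-03  2.340e-01] w 0.0273 F [-0.6  0.5 -1.9]
tx ty tz mm [-0.2  0.7 -0.2]
```

>>> {"name": "send_rows", "arguments": {
  "moves": "1 0 0.0005 0 0;1 0 0.0005 0 0;1 0 0 0 0;0.7 0 0 0 0;0.5 0 0 0 0;0.3 0 0 0 0;0.1 0 0 0 0;-0.1 0 0 0 0;-0.1 0 0 0 0;-0.1 0 0 0 0"
}}

```text
time: 19.83
tool_pos: [0.6638, -0.0725, 0.1191]
ee_rot: [-1.571, -0.0, 0.234]
wrist_force: [-0.1, 0.4, 0.3]
width: 0.0514
```

>>> {"name": "send_rows", "arguments": {
  "moves": "-0.1 0 -0.005 0 0;-0.1 0 -0.010 0 0;-0.1 0 -0.015 0 0;-0.1 0 -0.018 0 0;-0.3 0 -0.018 0 0;-0.5 0 -0.012 0 0;-0.7 0 -0.006 0 0;-0.7 0 0 0 0;-0.7 0 0 0 0;-0.7 0 0 0 0"
}}

```text
time: 20.67
tool_pos: [0.6632, -0.0724, 0.2015]
ee_rot: [-1.57, 0.002, 0.234]
wrist_force: [-0.5, 0.0, 0.3]
width: 0.0799
```

```bash
python3 go.py b 0.2; python3 - <<'E'
from h import *
from bench import imaging
s=imaging.snapshot("side");im=s["image"][:,:,::-1].copy()
cv2.imwrite("pics/side9.png",cv2.resize(im[100:270,200:360],None,fx=3.5,fy=3.5,interpolation=cv2.INTER_CUBIC))
E
```

```text
t 20.67 pos [ 0.6632 -0.0724  0.2015] rot [-1.57   0.002  0.234] w 0.0799 F [-0.5  0.   0.3]
tx ty tz mm [-219.5    1.5   49. ]
```

View pics/side9.png

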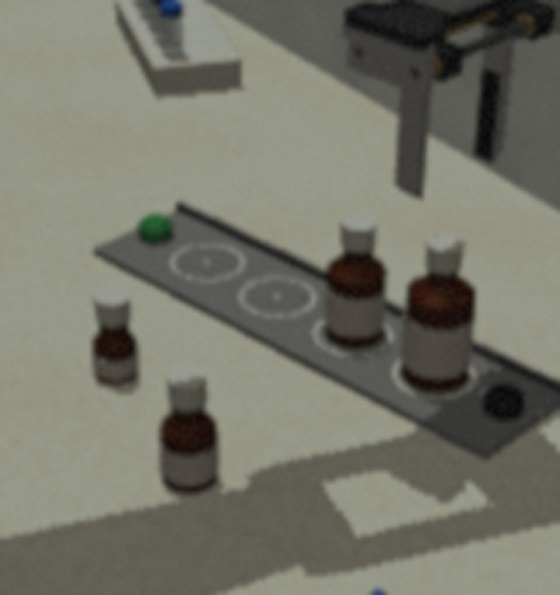

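c and d stand in rings 3 and 4. b is next.

>>> {"name": "send_rows", "arguments": {
  "moves": "-0.7 -0.006 0 0.0013 0;-0.7 -0.012 0 0.0027 0;-0.7 -0.020 0 0.0045 0;-0.7 -0.025 0 0.0056 0;-0.7 -0.027 0 0.006 0;-0.7 -0.027 0 0.006 0;-0.7 -0.027 0 0.006 0;-0.7 -0.025 0 0.0056 0;-0.7 -0.020 0 0.0045 0;-0.7 -0.014 0 0.0031 0"
}}

```text
time: 21.55
tool_pos: [0.4532, -0.0753, 0.2023]
ee_rot: [-1.57, 0.001, 0.234]
wrist_force: [-0.7, 0.3, 0.6]
width: 0.0797
```

>>> {"name": "send_rows", "arguments": {
  "moves": "-0.7 -0.009 0 0.002 0;-0.7 -0.005 0.005 0.001 0;-0.7 -0.0015 0.010 0.0015 0;-0.7 0 0.014 0 0;-0.7 0 0.014 0 0;-0.7 0 0.012 0 0;-0.7 0 0.008 0 0;-0.7 0 0.005 0 0;-0.7 0 0.002 0 0;-0.7 0 0 0 0"
}}

```text
time: 22.38
tool_pos: [0.4397, -0.0747, 0.1325]
ee_rot: [-1.57, 0.001, 0.235]
wrist_force: [0.5, 0.8, 1.3]
width: 0.08
```

```bash
python3 go.py b 0.079; python3 - <<'E'
from h import *
from bench import imaging
s=imaging.snapshot("wrist");im=s["image"][:,:,::-1].copy()
print(proj(s,(.4384,-.0757,.088)))
cv2.imwrite("pics/w10.png",im)
E
```

```text
t 22.38 pos [ 0.4397 -0.0747  0.1325] rot [-1.57e+00  1.00e-03  2.35e-01] w 0.08 F [0.5 0.8 1.3]
tx ty tz mm [-1.5 53.5 -0.6]
[275.23476928 242.86142413]
```

View pics/w10.png

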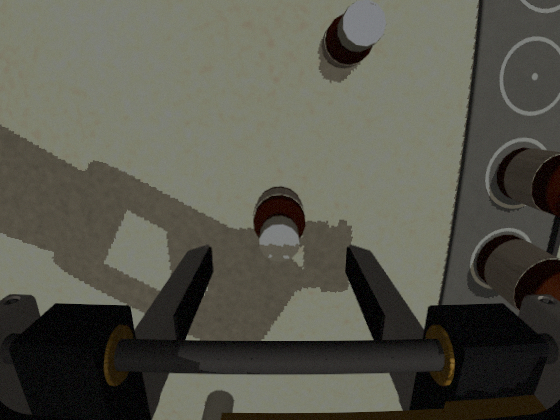

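b's cap is at (279,238), again with the usual offset. Descend, grip, lift.

>>> {"name": "send_rows", "arguments": {
  "moves": "-0.7 0 0.006 0 0;-0.7 0 0.010 0 0;-0.7 0 0.012 0 0;-0.7 0 0.011 0 0;-0.7 0 0.008 0 0;-0.7 0 0.004 0 0;-0.7 0 0.002 0 0;-0.7 0 0 0 0;-0.5 0 0 0 0;-0.2 0 0 0 0"
}}

```text
time: 23.27
tool_pos: [0.4402, -0.0749, 0.0806]
ee_rot: [-1.571, -0.001, 0.234]
wrist_force: [-0.3, 0.3, -0.1]
width: 0.0697
```

>>> {"name": "send_rows", "arguments": {
  "moves": "0.1 0 0 0 0;0.4 0 0 0 0;0.7 0 0 0 0;1 0 0 0 0;1 0 0 0 0;1 0 0 0 0;1 0 0 0 0;1 0 0 0 0;1 0 0 0 0;1 0 0 0 0"
}}

```text
time: 24.1
tool_pos: [0.4397, -0.0748, 0.08]
ee_rot: [-1.571, -0.0, 0.234]
wrist_force: [0.4, -0.7, -0.3]
width: 0.0272
```

>>> {"name": "send_rows", "arguments": {
  "moves": "1 0 0 0 0;1 0 -0.005 0 0;1 0 -0.008 0 0;1 0 -0.010 0 0;1 0 -0.008 0 0;1 0 -0.004 0 0;1 0 0 0 0;1 0 0 0 0;1 0 0 0 0;1 0 0 0 0"
}}

```text
time: 24.93
tool_pos: [0.4393, -0.0747, 0.1144]
ee_rot: [-1.57, 0.001, 0.234]
wrist_force: [-0.5, -0.2, -2.1]
width: 0.0274
```

```bash
python3 go.py M2 0.12; python3 - <<'E'
from h import *
from bench import imaging
s=imaging.snapshot("wrist");im=s["image"][:,:,::-1].copy()
cv2.imwrite("pics/w11.png",im)
E
```

```text
t 24.93 pos [ 0.4393 -0.0747  0.1144] rot [-1.57e+00  1.00e-03  2.34e-01] w 0.0274 F [-0.5 -0.2 -2.1]
tx ty tz mm [219.   -5.6 119.6]
```

View pics/w11.png

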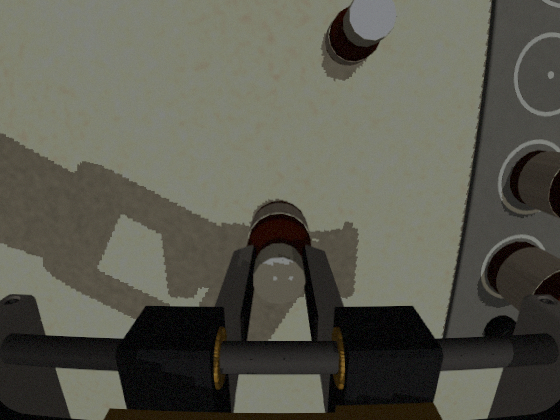

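>>> {"name": "send_rows", "arguments": {
  "moves": "1 0.004 0 0.0022 0;1 0.008 0 0.0044 0;1 0.012 0 0.0065 0;1 0.016 0 0.0087 0;1 0.018 0 0.0098 0;1 0.018 0 0.0098 0;1 0.018 0 0.0098 0;1 0.018 0 0.0098 0;1 0.018 0 0.0098 0;1 0.016 0 0.0088 0"
}}

```text
time: 25.82
tool_pos: [0.5644, 0.0383, 0.1145]
ee_rot: [-1.57, 0.0, 0.235]
wrist_force: [-0.6, -0.6, -0.5]
width: 0.0274
```

>>> {"name": "send_rows", "arguments": {
  "moves": "1 0.017 0 0.0092 0;1 0.016 0 0.0088 0;1 0.014 0 0.0076 0;1 0.011 0 0.006 0;1 0.008 0 0.0044 0;1 0.005 0 0.0028 0;1 0.002 0 0.0011 0;1 0 0 0 0;1 0 0 0 0;1 0 0 0 0"
}}

```text
time: 26.65
tool_pos: [0.6246, 0.0919, 0.1151]
ee_rot: [-1.571, 0.0, 0.234]
wrist_force: [-0.2, 0.1, -1.2]
width: 0.0275
```

```bash
python3 go.py M2 0.0876; python3 - <<'E'
from h import *
from bench import imaging
s=imaging.snapshot("wrist");im=s["image"][:,:,::-1].copy()
cv2.imwrite("pics/w12.png",im)
E
```

```text
t 26.65 pos [0.6246 0.0919 0.1151] rot [-1.571  0.     0.234] w 0.0275 F [-0.2  0.1 -1.2]
tx ty tz mm [ 0.  27.5  0.6]
```

View pics/w12.png

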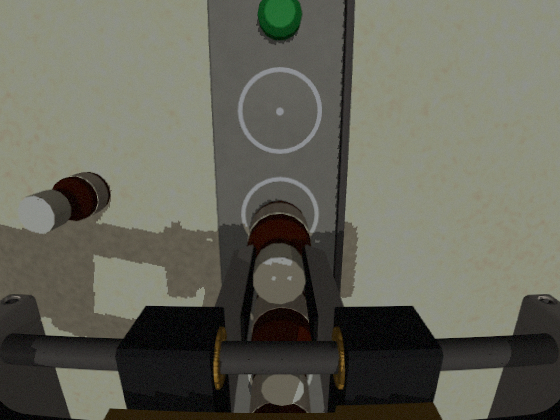

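b hangs over ring 2, on the dot line (column about 279). Lower and release.

>>> {"name": "send_rows", "arguments": {
  "moves": "1 0 0.003 0.0005 0;1 0 0.005 0 0;1 0 0.006 0 0;1 0 0.006 0 0;1 0 0.003 0 0;1 0 0.0015 0 0;1 0 0.001 0 0;1 0 0.0005 0 0;1 0 0.0005 0 0;1 0 0 0 0"
}}

```text
time: 27.53
tool_pos: [0.625, 0.0929, 0.0887]
ee_rot: [-1.571, -0.0, 0.235]
wrist_force: [0.9, 0.2, -1.1]
width: 0.0279
```

>>> {"name": "send_rows", "arguments": {
  "moves": "1 0 0.0005 0 0;1 0 0.0005 0 0;1 0 0.0003 0 0;0.7 0 0 0 0;0.5 0 0 0 0;0.3 0 0 0 0;0.1 0 0 0 0;-0.1 0 0 0 0;-0.1 0 0 0 0;-0.1 0 0 0 0"
}}

```text
time: 28.37
tool_pos: [0.6247, 0.0928, 0.0868]
ee_rot: [-1.571, 0.001, 0.234]
wrist_force: [0.2, 0.1, 0.2]
width: 0.0513
```

>>> {"name": "send_rows", "arguments": {
  "moves": "-0.1 0 -0.005 0 0;-0.1 0 -0.010 0 0;-0.1 0 -0.015 0 0;-0.1 0 -0.018 0 0;-0.3 0 -0.018 0 0;-0.5 0 -0.015 0 0;-0.7 0 -0.008 0 0;-0.7 0 0 0 0;-0.7 0 0 0 0;-0.7 0 0 0 0"
}}

```text
time: 29.2
tool_pos: [0.6243, 0.0928, 0.1751]
ee_rot: [-1.57, 0.002, 0.234]
wrist_force: [0.4, -0.4, 0.1]
width: 0.0795
```

```bash
python3 go.py a 0.15; python3 - <<'E'
from h import *
from bench import imaging
s=imaging.snapshot("side");im=s["image"][:,:,::-1].copy()
cv2.imwrite("pics/side13.png",cv2.resize(im[100:270,200:360],None,fx=3.5,fy=3.5,interpolation=cv2.INTER_CUBIC))
E
```

```text
t 29.2 pos [0.6243 0.0928 0.1751] rot [-1.57   0.002  0.234] w 0.0795 F [ 0.4 -0.4  0.1]
tx ty tz mm [-168.6   25.1   16.9]
```

View pics/side13.png

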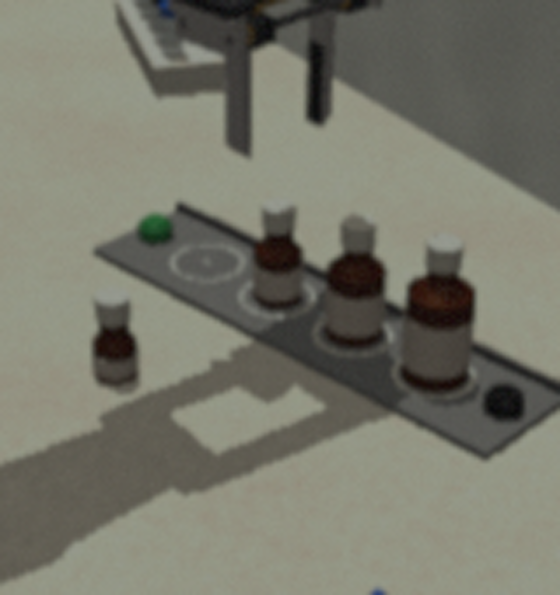

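>>> {"name": "send_rows", "arguments": {
  "moves": "-0.7 -0.006 0 0.0006 0;-0.7 -0.012 0 0.0012 0;-0.7 -0.018 0 0.002 0;-0.7 -0.023 0 0.0025 0;-0.7 -0.024 0 0.0026 0;-0.7 -0.024 0 0.0026 0;-0.7 -0.022 0 0.0023 0;-0.7 -0.018 0 0.002 0;-0.7 -0.012 0 0.0012 0;-0.7 -0.006 0 0.0008 0"
}}

```text
time: 30.08
tool_pos: [0.458, 0.0716, 0.1755]
ee_rot: [-1.57, 0.002, 0.234]
wrist_force: [-0.2, 0.2, 0.1]
width: 0.0799
```

>>> {"name": "send_rows", "arguments": {
  "moves": "-0.7 -0.0025 0.005 0 0;-0.7 0 0.012 0 0;-0.7 0 0.014 0 0;-0.7 0 0.014 0 0;-0.7 0 0.010 0 0;-0.7 0 0.005 0 0;-0.7 0 0 0 0;-0.7 0 0 0 0;-0.7 0 0 0 0;-0.7 0 0 0 0"
}}

```text
time: 30.92
tool_pos: [0.4585, 0.0712, 0.1171]
ee_rot: [-1.571, -0.002, 0.234]
wrist_force: [-0.9, 0.2, -0.1]
width: 0.0798
```

```bash
python3 go.py a 0.063; python3 - <<'E'
from h import *
from bench import imaging
s=imaging.snapshot("wrist");im=s["image"][:,:,::-1].copy()
print(proj(s,(.4564,.07,.072)))
cv2.imwrite("pics/w14.png",im)
E
```

```text
t 30.92 pos [0.4585 0.0712 0.1171] rot [-1.571 -0.002  0.234] w 0.0798 F [-0.9  0.2 -0.1]
tx ty tz mm [-2.3 54.1 -0.7]
[273.82361241 242.58495588]
```

View pics/w14.png

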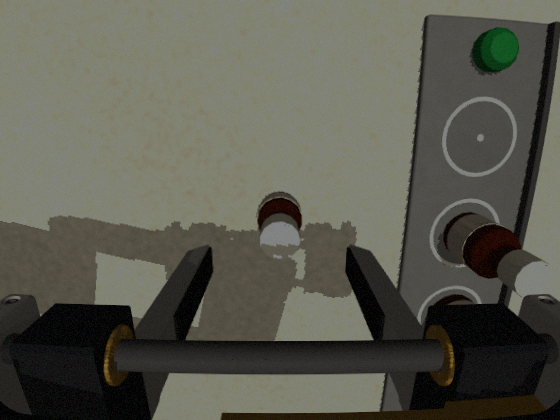

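a's cap is at (279,240), centred between the fingers. Descend, grip, lift.

>>> {"name": "send_rows", "arguments": {
  "moves": "-0.7 0 0.006 0 0;-0.7 0 0.010 0 0;-0.7 0 0.012 0 0;-0.7 0 0.011 0 0;-0.7 0 0.008 0 0;-0.7 0 0.004 0 0;-0.7 0 0.002 0 0;-0.7 0 0 0 0;-0.5 0 0 0 0;-0.2 0 0 0 0"
}}

```text
time: 31.8
tool_pos: [0.4583, 0.0712, 0.0638]
ee_rot: [-1.571, -0.001, 0.234]
wrist_force: [-0.6, 0.1, -1.3]
width: 0.0698
```

>>> {"name": "send_rows", "arguments": {
  "moves": "0.1 0 0 0 0;0.4 0 0 0 0;0.7 0 0 0 0;1 0 0 0 0;1 0 0 0 0;1 0 0 0 0;1 0 0 0 0;1 0 0 0 0;1 0 0 0 0;1 0 0 0 0"
}}

```text
time: 32.63
tool_pos: [0.4578, 0.0712, 0.0632]
ee_rot: [-1.571, -0.0, 0.234]
wrist_force: [0.3, 0.1, -0.2]
width: 0.0273
```

>>> {"name": "send_rows", "arguments": {
  "moves": "1 0 0 0 0;1 0 -0.005 0 0;1 0 -0.008 0 0;1 0 -0.010 0 0;1 0 -0.008 0 0;1 0 -0.004 0 0;1 0 0 0 0;1 0 0 0 0;1 0 0 0 0;1 0 0 0 0"
}}

```text
time: 33.47
tool_pos: [0.4574, 0.0712, 0.0976]
ee_rot: [-1.571, 0.001, 0.234]
wrist_force: [0.1, 0.3, -1.0]
width: 0.0272
```

```bash
python3 go.py M1 0.1; python3 - <<'E'
from h import *
from bench import imaging
s=imaging.snapshot("wrist");im=s["image"][:,:,::-1].copy()
cv2.imwrite("pics/w15.png",im)
E
```

```text
t 33.47 pos [0.4574 0.0712 0.0976] rot [-1.571e+00  1.000e-03  2.340e-01] w 0.0272 F [ 0.1  0.3 -1. ]
tx ty tz mm [167.3  -2.4  67.1]
```

View pics/w15.png

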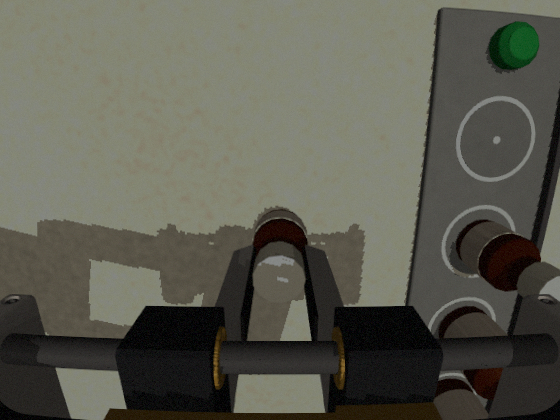

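>>> {"name": "send_rows", "arguments": {
  "moves": "1 0.002 0 0.004 0;1 0.004 0 0.008 0;1 0.007 0 0.011 0;1 0.010 0 0.012 0;1 0.014 0 0.012 0;1 0.016 0 0.010 0;1 0.018 0 0.006 0;1 0.018 0 0.003 0;1 0.018 0 0.001 0;1 0.016 0 0 0"
}}

```text
time: 34.35
tool_pos: [0.5626, 0.1666, 0.0977]
ee_rot: [-1.57, 0.0, 0.236]
wrist_force: [-1.1, -0.4, -0.4]
width: 0.0271
```

>>> {"name": "send_rows", "arguments": {
  "moves": "1 0.014 0 0 0;1 0.012 0 0 0;1 0.009 0 0 0;1 0.006 0 0 0;1 0.003 0 0 0;1 0 0 0 0;1 0 0 0 0;1 0 0 0 0;1 0 0 0 0;1 0 0 0 0"
}}

```text
time: 35.18
tool_pos: [0.6043, 0.1751, 0.0984]
ee_rot: [-1.571, -0.0, 0.234]
wrist_force: [0.0, -0.1, -1.1]
width: 0.0277
```

```bash
python3 go.py M1 0.071; python3 - <<'E'
from h import *
from bench import imaging
s=imaging.snapshot("wrist");im=s["image"][:,:,::-1].copy()
cv2.imwrite("pics/w16.png",im)
E
```

```text
t 35.18 pos [0.6043 0.1751 0.0984] rot [-1.571 -0.     0.234] w 0.0277 F [ 0.  -0.1 -1.1]
tx ty tz mm [ 0.2 27.4  0.2]
```

View pics/w16.png

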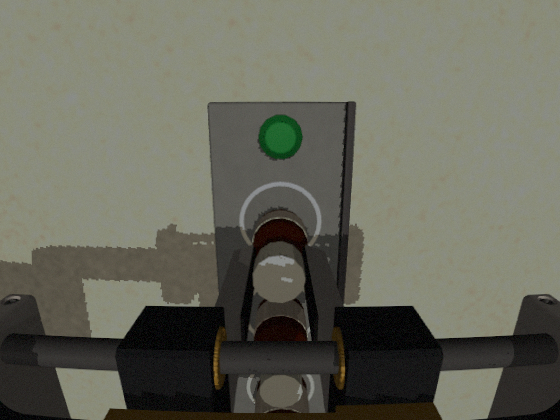

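a hangs over ring 1, in line with the green button at (281,136). Lower, release, lift.

>>> {"name": "send_rows", "arguments": {
  "moves": "1 0 0.003 0 0;1 0 0.005 0 0;1 0 0.006 0 0;1 0 0.006 0 0;1 0 0.003 0 0;1 0 0.0015 0 0;1 0 0.001 0 0;1 0 0.0005 0 0;1 0 0.0005 0 0;1 0 0 0 0"
}}

```text
time: 36.07
tool_pos: [0.6048, 0.1752, 0.0719]
ee_rot: [-1.571, -0.0, 0.234]
wrist_force: [-0.5, 0.0, -1.2]
width: 0.0272
```

>>> {"name": "send_rows", "arguments": {
  "moves": "1 0 0.0005 0 0;1 0 0.0005 0 0;1 0 0.0003 0 0;0.7 0 0 0 0;0.5 0 0 0 0;0.3 0 0 0 0;0.1 0 0 0 0;-0.1 0 0 0 0;-0.1 0 0 0 0;-0.1 0 0 0 0"
}}

```text
time: 36.9
tool_pos: [0.6045, 0.1751, 0.07]
ee_rot: [-1.571, 0.0, 0.234]
wrist_force: [0.2, 0.5, 0.2]
width: 0.0512
```

>>> {"name": "send_rows", "arguments": {
  "moves": "-0.1 0 -0.005 0 0;-0.1 0 -0.010 0 0;-0.1 0 -0.016 0 0;-0.1 0 -0.020 0 0;-0.1 0 -0.022 0 0;-0.1 0 -0.022 0 0;-0.1 0 -0.020 0 0;-0.1 -0.008 -0.012 0.004 0;-0.1 -0.016 -0.006 0.008 0;-0.1 -0.022 0 0.012 0"
}}

```text
time: 37.73
tool_pos: [0.5552, 0.1877, 0.206]
ee_rot: [-1.571, -0.005, 0.233]
wrist_force: [-0.7, 0.7, -0.5]
width: 0.0517
```

>>> {"name": "send_rows", "arguments": {
  "moves": "-0.1 -0.026 0 0.012 0;-0.1 -0.026 0 0.012 0;-0.1 -0.026 0 0.012 0;-0.1 -0.026 0 0.012 0;-0.1 -0.026 0 0.012 0;-0.1 -0.022 0 0.010 0;-0.1 -0.014 0 0.006 0;-0.1 -0.006 0 0.003 0;-0.1 0 0 0 0;-0.1 0 0 0 0"
}}

```text
time: 38.57
tool_pos: [0.3688, 0.2247, 0.2038]
ee_rot: [-1.571, -0.001, 0.235]
wrist_force: [0.3, -0.3, 0.4]
width: 0.0516
```

```bash
python3 - <<'E'
from h import *
from bench import imaging
for n,b in (("top",(120,270,140,340)),("side",(110,250,200,360))):
    s=imaging.snapshot(n);im=s["image"][:,:,::-1].copy()
    cv2.imwrite(f"pics/{n}17f.png",im)
    cv2.imwrite(f"pics/{n}17.png",cv2.resize(im[b[0]:b[1],b[2]:b[3]],None,fx=4,fy=4,interpolation=cv2.INTER_CUBIC))
E
```

```text
(no output)
```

View pics/top17.png

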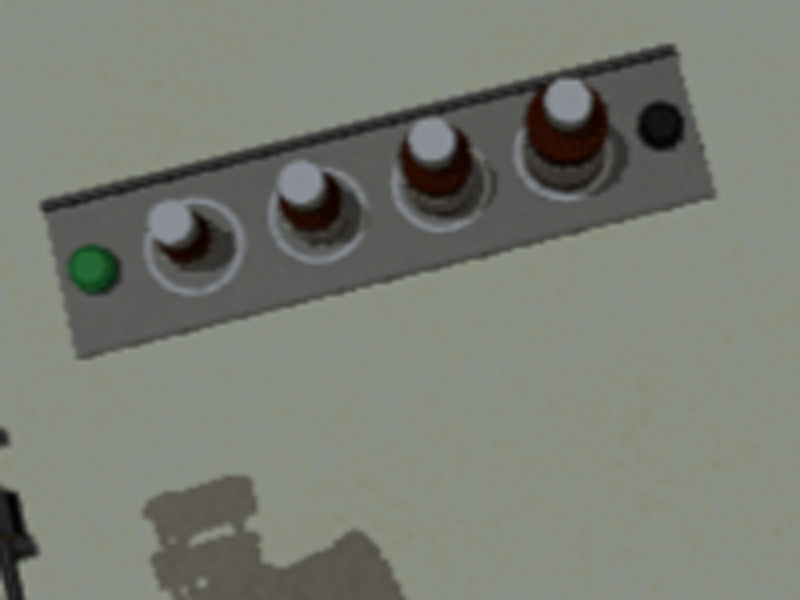

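View pics/side17.png

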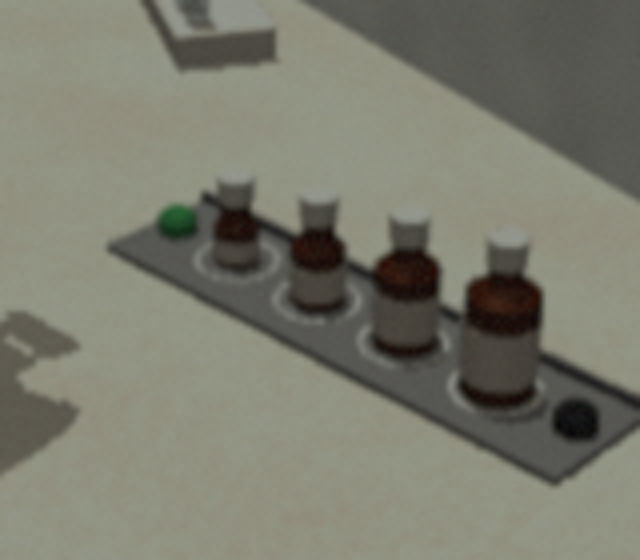

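View pics/top17f.png

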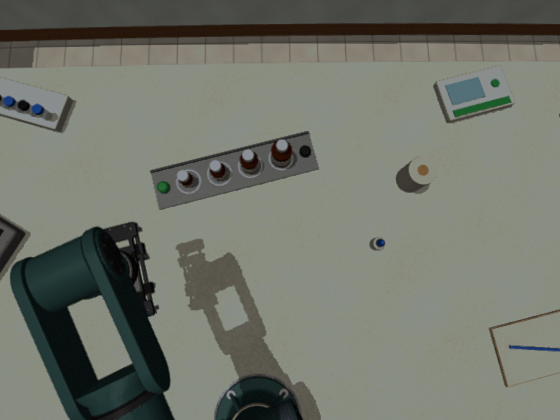

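All four stand in their rings in order. Now the positions in numbers, and the side view for the beaker.

```bash
python3 - <<'E'
from h import *
from bench import imaging
T=imaging.snapshot("top");S=imaging.snapshot("side")
tz=lambda u,v:((u+.5)/4-.5+140,(v+.5)/4-.5+120)
sz=lambda u,v:((u+.5)/4-.5+200,(v+.5)/4-.5+110)
M=np.array([(.6045,.1753),(.6245,.0925),(.6441,.0098),(.6638,-.0727)])
u=(M[3]-M[0])/np.linalg.norm(M[3]-M[0]);v=np.array([-u[1],u[0]])
for n,t,s,m in [("a",(171,221),(236,178),M[0]),("b",(302,182),(319,199),M[1]),("c",(433,138),(410,217),M[2]),("d",(568,101),(508,240),M[3])]:
    X,e=tri((T,tz(*t)),(S,sz(*s))); d=X[:2]-m; print(n,X.round(4),e,"along/across mm",(1000*d@u).round(1),(1000*d@v).round(1))
E
```

```text
a [0.605  0.176  0.0772] [np.float64(0.3), np.float64(0.3)] along/across mm -0.6 0.6
b [0.6247 0.0922 0.0916] [np.float64(0.4), np.float64(0.4)] along/across mm 0.3 0.1
c [0.646  0.0101 0.1088] [np.float64(0.8), np.float64(0.8)] along/across mm 0.1 1.9
d [ 0.6636 -0.073   0.1248] [np.float64(0.1), np.float64(0.1)] along/across mm 0.3 -0.2
```

View pics/side17f.png

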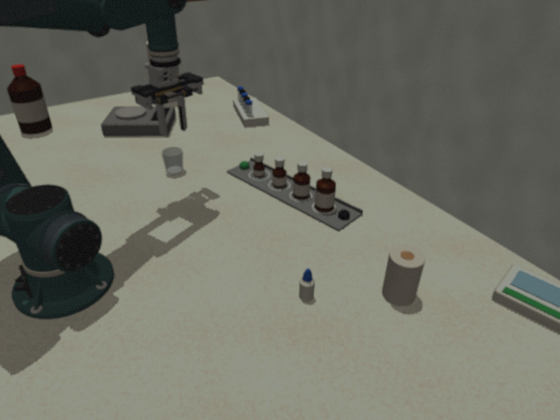

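The bottles are within 2 mm of their marks, and their cap heights are about 8 mm plus bottle height, give or take 4 mm. The beaker (173,161), dropper (307,285) and roll (404,275) are where they were in the first picture. Handing in.

```bash
python3 -c "
from bench import order
print(order.close_job())"
```

```text
the job is handed in; nothing more can be done
None
```

All four bottles stand on the tray in order of height: a by the green button, then b, c, and d by the black one. I handed the job in after about 39 s of the 102 s allowed. I gripped each bottle by its cap, lowered it gently onto its mark and let go, then pulled the arm clear.

**Last checks (top and side views):**
- **Position:** each cap centre is within 2 mm of its mark, along and across the row. The largest error is c, 1.9 mm across.
- **Upright and released:** all four look upright in both views. The gripper is open and away from them.
- **Bystanders:** the beaker, dropper bottle and paper roll look unmoved. For the beaker I have only the side view, because the arm hides it from above.

**What disagreed:**
- **Wrist camera:** its positions were mostly 3–5 mm off those from the top and side cameras. A rough reading of mark 2 was about 12 mm off. I relied on the top and side views and shifted the grasps by only 1–2 mm.
- **Cap heights:** the final readings came out up to 3 mm below the expected 8 mm plus bottle height.

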